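Empty the cup of tube caps through the funnel into the jar

TASK

Take the blue cup out of its leaning stand and pour all six teal screw caps through the red funnel into the clear jar under it. When every cap has dropped down into the jar, put the empty cup back in its stand the way it stood. Leave the bottle, the amber pot and the tube rack standing where they are.

Things in the scene. Friction and masses are not known exactly. Their poses are not given: they have to be found in the camera images.
- stand: white fixed cup stand, foot 130 x 85 mm; origin at its centre on the bench, z up, x level the way the cup leans (away from the robot, +- yaw). The cup rests on a 74 mm ledge tipped 0.65 rad, against a back rest 40 mm wide on its +x side reaching 40 mm up along the cup, between cheeks 5 mm thick, 64 mm apart inside, reaching 24 mm up. Open above and on the -x side
- stand_seat (a point): point on the stand's ledge where the centre of the cup's underside belongs: 65 mm above the bench
- stand_rim_home (a point): where the centre of the cup's mouth is when it stands in the stand, 95 mm from stand_seat along the leaning axis
- cup: blue plastic cup, 95 mm high, 55 mm outside diameter at the foot and 58 mm at the rim, wall 3 mm, floor 4 mm, about 80 g empty. Origin: centre of its underside; z runs along its axis to the mouth. At the start it leans 0.65 rad (37 deg) from upright in the stand with the six caps inside, which fill its lower third
- cup_rim (a point): centre of the cup's mouth, 95 mm from its origin along its z axis
- jar: clear jar with a red funnel, fixed on a grey base plate 110 x 110 x 6 mm; origin at the plate's centre on the bench, z up. Jar: 74 mm across outside, 68 inside, inner floor at height 10 mm, rim at 81 mm. The funnel's spout is 47 mm wide inside and ends at height 58 mm; a cap is in the jar when it lies below the spout
- funnel_mouth (a point): centre of the funnel's round mouth, 122 mm above the bench; the mouth is 136 mm across outside, 130 mm inside
- bottle: white spray-cleaner bottle, 66 mm across, 190 mm high, loose; origin at the centre of its underside. Leave alone
- pot: amber sample pot with a white lid, 44 mm across, 55 mm high, loose; origin at the centre of its underside. Leave alone
- rack: white rack 70 x 150 mm with ten capped tubes, 66 mm high, loose; origin at the centre of its underside. Leave alone
- cap0: teal screw cap, a solid disc 16 mm across and 12 mm high, 10 g; origin at the centre of one flat face
- cap1: teal screw cap, a solid disc 16 mm across and 12 mm high, 10 g; origin at the centre of one flat face
- cap2: teal screw cap, a solid disc 16 mm across and 12 mm high, 10 g; origin at the centre of one flat face
- cap3: teal screw cap, a solid disc 16 mm across and 12 mm high, 10 g; origin at the centre of one flat face
- cap4: teal screw cap, a solid disc 16 mm across and 12 mm high, 10 g; origin at the centre of one flat face
- cap5: teal screw cap, a solid disc 16 mm across and 12 mm high, 10 g; origin at the centre of one flat face
Things that resemble listed ones, but are neither listed nor needed, are in the scene too. There is more than one size of the cup; the one meant has the size given above.

How it is judged:
By the outcome, as a careful person would: the job done as asked, in the order asked, and still so for the second after the job is handed in, with the robot touching nothing.
It also fails if it takes over 64 s, if anything falls off the work surface, if the arm or the gripper's body presses on something with over 40 N, if the wrist force passes 120 N, or if a joint passes its speed limit or range.

ROBOT

A 6-joint arm with a two-finger parallel gripper is mounted at the origin on the work surface. World frame = base frame: x ahead of the robot, y to its left, z up, the work surface at z = 0. Lengths are in mm, angles in rad, forces in N, time in s.
With the tool pointing down it reaches from about 275 to 1000 mm from the base axis. Payload 8.4 kg.
Tool frame: the origin (TCP) lies at the very end of the fingers, on their centre line; the grasp point (between the pads) lies 19 mm behind it; z points along the fingers, y is the line along which they close (so a half turn about z gives the same grasp; the last joint's range is limited). The gripper opens to 85 mm and grips with 20 to 120 N. Pads are 22 mm wide; open, the fingers measure 114 mm over their backs; the gripper's body (76 mm by 85 mm) begins 54 mm behind the grasp point. The pads swing forward as they close: fully open they stand 13 mm farther back than shut.
Start: joints at [1.181, 0.353, 1.633, -0, 1.155, -0.002], TCP at [236.344, 578.593, 231.281] pointing down, gripper open.
Joint ranges: [-2.63, 2.63], [-0.92, 2.1], [0.06, 2.66], [-1.3, 4.44], [0, 2.69], [-3.02, 3.02]. Speed limits (rad/s): [2.22, 2.22, 2.79, 3.14, 3.14, 3.14].

INTERFACE

Orientations are given as [roll, pitch, yaw] about the fixed x, y, z axes, in that order (R = Rz(yaw) Ry(pitch) Rx(roll)).
In Python, from rig import telemetry, imaging, r gives the robot as it stands. The module is installed in compiled form; this text tells all that it offers.
- The arm moves only by the tool step_arm, never from a script. Its argument "moves" is a list of rows, each a list of 3 entries, a list of its own where there are three numbers: the turn, a rotation vector about the tool's x, y, z scaled (see below), then the shift along the tool's x, y, z scaled (see below), then the opening, from -1 (shut) to 1 (fully open). A call has 1 to 8 rows; each row is the pose to reach, as a shift and turn from the pose commanded when the call began, along the tool's axes at that moment; what a row does not reach only later rows make up. The controller multiplies each number of a shift by 200 mm and each number of a turn by 45 degrees. A row lasts 1/10 s, in which the tool goes at most 50 mm and 8.59 degrees, less where a joint would pass 70% of its speed; a pose out of reach is approached as far as the arm can. A call with a number of a shift or a turn outside -1 to 1 is refused whole. A call with a gripper value outside its range is refused whole. The fingers move at their own pace and stop on an object; "squeeze" is the grip in N (left out, the last holds). Time passes only in rows, so rows that repeat a pose let the fingers close. It gives the time, the measured TCP pose, the force, the opening and the grip force at its end, in the units of the state.
- telemetry.sense(): the state, without advancing time (a new reading comes with each control period).
- imaging.grab_frame(name): name is "scene" or "side" or "wrist"; returns the picture (400x640x3 uint8, red, green, blue); there is no depth.
- imaging.calibration(name): a dict with "fx", "fy", "cx", "cy" (pixels), "dist_coeffs" ([k1, k2, p1, p2, k3] as OpenCV has them; the pictures are not rectified), "cam_to_world" (4x4, takes a point from camera to world coordinates). Camera axes: x right, y up, looking along -z (the intrinsics and any distortion apply to the point x, -y, -z); pixel columns grow to the right and rows downward; lengths in mm; the calibration is good to about 2 mm. A picture is of the moment at which its call begins: read the wrist's pose just before it. calibration takes no time and is no camera call; for the wrist camera it gives the pose at the moment of the call.
- r.sign_off(): hands the job in; it is judged then, once.
Trained networks look in the newest picture that a camera, given by its name, has taken for a name from the list of things; names that differ only in an ending like _2 or _b are one class to them, and where a whole thing is asked for, a point or a joint stands for the part that bears it (a point fixed in the world has none). Each returns a list of dicts, best first, with "conf" (0 to 1); they miss things now and then, are a little off and sometimes report something else, mostly with a low value. They report only what shows in the picture. A call takes as long as a camera call. They do not tell look-alikes from the thing itself.
- imaging.recognise(camera, name): "extent" ([left, top, width, height] in pixels, round what is visible of it).
- imaging.mark_of(camera, name): "xy" ([column, row] in pixels: a listed point, or the origin of a listed thing).
The state is a dict: "clock": time; "qpos": joint angles; "qvel": joint speeds; "joint_efforts": joint torques, N m; "eef_pos": TCP position; "tcp_rot": TCP orientation; "contact_force": force on the tool from outside, world axes, zero at the start; "wrist_torque": the same for the moment, N m; "opening": opening from 0.0 (shut) to 1.0 (fully open); "grasp_force": force on a finger pad.
Only numpy, scipy, OpenCV 4.12 (cv2) and the standard library are available. Lean on these libraries where they do the work, as an engineer would, in place of code of your own. Each camera call takes 0.05 s, during which the arm holds its last target. There are 200 camera calls.

## Working session

There is one attempt and no reset: what is moved stays moved. The work goes in short steps, Python scripts to look and compute and a tool call to move; the robot and the scene stay as the last step left them, time stands still between calls to the robot, and variables do not carry over. Pictures are saved under pics/ and viewed, at most 10 in all, crops included, and the job is handed in when it is done.

Besides the shell and the picture viewer there is one more tool, called after "Call:" by a JSON object that holds its "name" and its "arguments". step_arm: Moves the arm, as the interface text tells. Its arguments: {"type":"object","properties":{"moves":{"type":"array"},"squeeze":{"type":"number"}},"required":["moves"]}

```bash
mkdir -p pics
cat > h.py <<'E'
import numpy as np, cv2
from rig import telemetry, imaging, r
from scipy.spatial.transform import Rotation as R
def ray(cam,xy,C=None):
    c=C or imaging.calibration(cam)
    K=np.array([[c['fx'],0,c['cx']],[0,c['fy'],c['cy']],[0,0,1.]])
    p=cv2.undistortPoints(np.array([[xy]],float),K,np.array(c['dist_coeffs'],float))[0,0]
    T=np.array(c['cam_to_world']); d=T[:3,:3]@np.array([p[0],-p[1],-1]); return T[:3,3],d/np.linalg.norm(d)
def tri(rays):
    A=np.zeros((3,3));b=np.zeros(3)
    for o,d in rays:
        M=np.eye(3)-np.outer(d,d);A+=M;b+=M@o
    x=np.linalg.solve(A,b); return x,[round(float(np.linalg.norm((np.eye(3)-np.outer(d,d))@(x-o))),1) for o,d in rays]
def proj(cam,P,C=None):
    c=C or imaging.calibration(cam)
    K=np.array([[c['fx'],0,c['cx']],[0,c['fy'],c['cy']],[0,0,1.]])
    T=np.linalg.inv(np.array(c['cam_to_world']));P=np.atleast_2d(P)@T[:3,:3].T+T[:3,3]
    return cv2.projectPoints((P*[1,-1,-1]).astype(float),np.zeros(3),np.zeros(3),K,np.array(c['dist_coeffs'],float))[0][:,0]
def save(cam,name):
    im=imaging.grab_frame(cam); cv2.imwrite(f'pics/{name}.png',im[:,:,::-1]); return im
def rel(Rt,Pt,R0,P0):
    "turn, shift in move units, from pose (R0,P0) to (Rt,Pt)"
    return np.round((R0.inv()*Rt).as_rotvec()/(np.pi/4),3), np.round(R0.inv().apply(np.array(Pt)-P0)/200,3)
E
python3 - <<'E'
from h import *
a=[save(c,c+'0') for c in('scene','side')]
cv2.imwrite('pics/both.png',cv2.resize(np.vstack(a)[:,:,::-1],None,fx=.75,fy=.75))
names=['stand','stand_seat','stand_rim_home','cup','cup_rim','jar','funnel_mouth','bottle','pot','rack']
for c in('scene','side'):
    for n in names:
        print(c,n,[(np.round(d['xy']).tolist(),round(d['conf'],2)) for d in imaging.mark_of(c,n)][:4])
    print([(np.round(d['extent']).tolist(),round(d['conf'],2)) for d in imaging.recognise(c,'cup')])
s=telemetry.sense();print(s['clock'],s['eef_pos'],s['tcp_rot'],s['opening'])
for c in('scene','side','wrist'): print(c,np.round(imaging.calibration(c)['cam_to_world'],2).tolist(),imaging.calibration(c)['fx'])
E
```

```text
scene stand [([391.0, 256.0], 0.94)]
scene stand_seat [([399.0, 237.0], 0.88)]
scene stand_rim_home [([390.0, 241.0], 0.74)]
scene cup [([399.0, 243.0], 0.93), ([348.0, 249.0], 0.84), ([437.0, 179.0], 0.72)]
scene cup_rim [([311.0, 248.0], 0.95), ([391.0, 242.0], 0.92), ([390.0, 198.0], 0.85), ([393.0, 239.0], 0.6)]
scene jar [([191.0, 184.0], 0.79), ([178.0, 145.0], 0.66)]
scene funnel_mouth [([177.0, 144.0], 0.75), ([464.0, 274.0], 0.16)]
scene bottle [([232.0, 284.0], 0.8), ([398.0, 242.0], 0.47)]
scene pot [([282.0, 196.0], 0.63), ([233.0, 282.0], 0.32)]
scene rack [([467.0, 274.0], 0.94)]
[([375.0, 228.0, 35.0, 31.0], 0.95), ([380.0, 163.0, 71.0, 53.0], 0.81), ([314.0, 239.0, 35.0, 19.0], 0.79), ([148.0, 130.0, 71.0, 72.0], 0.74)]
side stand []
side stand_seat [([296.0, 164.0], 0.96)]
side stand_rim_home []
side cup [([322.0, 194.0], 0.97), ([299.0, 164.0], 0.84), ([223.0, 184.0], 0.76)]
side cup_rim [([317.0, 140.0], 0.86), ([388.0, 298.0], 0.71), ([342.0, 206.0], 0.57)]
side jar [([382.0, 327.0], 0.84)]
side funnel_mouth [([388.0, 300.0], 0.55)]
side bottle [([405.0, 226.0], 0.7)]
side pot [([320.0, 258.0], 0.73)]
side rack [([280.0, 155.0], 0.73)]
[([314.0, 189.0, 31.0, 23.0], 0.95), ([213.0, 174.0, 57.0, 32.0], 0.79), ([292.0, 136.0, 34.0, 32.0], 0.72)]
1.2 [236.3399718  578.59287581 231.28094627] [-3.14156813e+00 -3.45983285e-06  2.75381715e+00] 0.9998661843654619
scene [[-0.36, -0.74, 0.58, 955.16], [0.93, -0.28, 0.22, 254.4], [0.0, 0.62, 0.79, 729.19], [0.0, 0.0, 0.0, 1.0]] 381.5854400293613
side [[0.91, 0.3, -0.3, 227.64], [-0.42, 0.63, -0.65, -560.86], [-0.01, 0.71, 0.7, 760.26], [0.0, 0.0, 0.0, 1.0]] 376.37242784046475
wrist [[0.38, -0.89, -0.26, 170.87], [0.93, 0.36, 0.11, 606.15], [-0.0, -0.28, 0.96, 373.48], [0.0, 0.0, 0.0, 1.0]] 281.4459020274033
```

View pics/both.png

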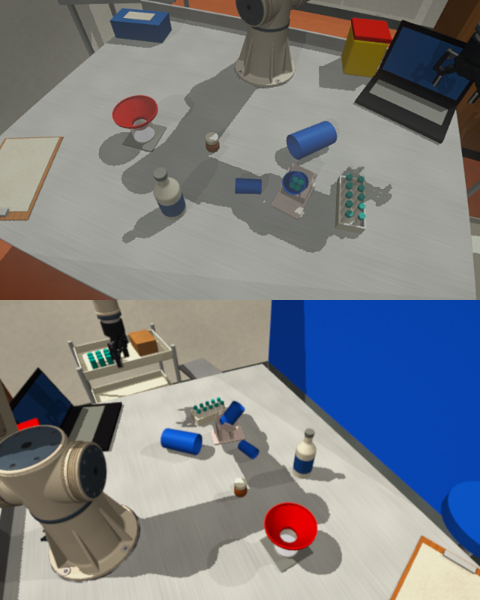

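Both views, full-resolution pixels. There are three blue cups:
- The one upright-leaning in the stand, scene (393,241), side (310,150).
- A large one lying down, scene (415,187).
- A small one lying down, scene (331,248).

The stand's cup, with teal caps inside, fits the description. The funnel is at scene (178,147) and side (388,300). I'll confirm the choice in a crop and triangulate.

Run:
```python
from h import *
a=cv2.imread('pics/scene0.png')[150:310,290:510];b=cv2.imread('pics/side0.png')[110:270,200:420]
cv2.imwrite('pics/crop.png',cv2.resize(np.vstack([a,b]),None,fx=1.8,fy=1.8,interpolation=cv2.INTER_CUBIC) if 0 else cv2.resize(np.hstack([a,b]),(800,291),interpolation=cv2.INTER_CUBIC))
for n,p,q in [('seat',(399,237),(296,164)),('cup',(399,243),(299,164)),('rim',(391,242),(317,140)),('funnel',(177,144),(388,300)),('jar',(191,184),(382,327)),('bottle',(232,284),(405,226)),('pot',(282,196),(320,258)),('rack',(467,274),(280,155))]:
    x,e=tri([ray('scene',p),ray('side',q)]);print(n,x.round(1),e)
```

```text
seat [514.6 261.6  66.6] [1.1, 1.1]
cup [524.9 264.9  60.8] [0.9, 0.9]
rim [578.5 249.8 139.7] [1.1, 1.1]
funnel [ 494.  -265.7  125.2] [0.2, 0.2]
jar [ 502.7 -259.2   -2.7] [2.3, 2.3]
bottle [706.8 -33.1   1. ] [1.4, 1.4]
pot [456.9 -31.5  -2.5] [0.6, 0.6]
rack [511.1 417.1  -3.1] [3.4, 3.4]
```

View pics/crop.png

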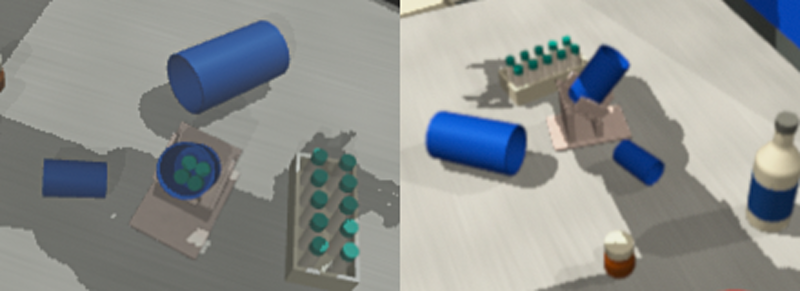

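The crop confirms it: the stand's cup holds the teal caps, and the cups lying down are empty and of other sizes. The cup's foot is at about (518,262,65) and its rim at about (578,250,140).

```bash
cat >> h.py <<'E'
def Rt(psi,p,roll=0):
    "tool heading psi, p below horizontal; closing axis level; roll about tool z"
    z=np.array([np.cos(psi)*np.cos(p),np.sin(psi)*np.cos(p),-np.sin(p)]);y=np.array([-np.sin(psi),np.cos(psi),0])
    return R.from_matrix(np.c_[np.cross(y,z),y,z])*R.from_euler('z',roll)
def now():
    s=telemetry.sense(); 
    return s, R.from_euler('xyz',s['tcp_rot']), np.array(s['eef_pos'])
E
python3 - <<'E'
from h import *
s,R0,P0=now()
print(rel(Rt(-.2,1.2),[440,290,260],R0,P0), np.linalg.norm(np.array([440,290,260])-P0))
E
```

```text
(array([-0.044, -0.471, -0.236]), array([-1.488, -0.951, -0.144])) 354.38402771936694
```

Call:
{"name": "step_arm", "arguments": {"moves": [[[-0.02,-0.24,-0.12],[-0.75,-0.475,-0.07],1],[[-0.02,-0.24,-0.12],[-0.75,-0.475,-0.07],1],[[-0.02,-0.24,-0.12],[-0.75,-0.475,-0.07],1],[[-0.02,-0.24,-0.12],[-0.75,-0.475,-0.07],1],[[-0.02,-0.24,-0.12],[-0.75,-0.475,-0.07],1]]}}

```text
clock: 1.7
eef_pos: [340.7, 431.4, 245.9]
tcp_rot: [3.135, 0.19, 2.845]
contact_force: [0.6, 1.0, -0.4]
opening: 1.001
grasp_force: 0.0
```

Run:
```python
from h import *
s,R0,P0=now()
print(s['clock'],P0,s['qpos'],rel(Rt(-.2,1.2),[440,290,260],R0,P0))
open('log.txt','a').write(repr([list(map(float,s['qpos'])),list(map(float,P0)),list(map(float,s['tcp_rot']))])+'\n')
```

```text
1.7 [340.70115393 431.36915425 245.88828436] [ 1.01226652  0.19252279  1.83183856 -0.20713973  1.07004388 -0.1671707 ] (array([-0.025, -0.23 , -0.119]), array([-0.682, -0.531,  0.056]))
```

Call:
{"name": "step_arm", "arguments": {"moves": [[[-0.025,-0.23,-0.12],[-0.68,-0.53,0.055],1],[[-0.025,-0.23,-0.12],[-0.68,-0.53,0.055],1],[[-0.025,-0.23,-0.12],[-0.68,-0.53,0.055],1],[[-0.025,-0.23,-0.12],[-0.68,-0.53,0.055],1],[[-0.025,-0.23,-0.12],[-0.68,-0.53,0.055],1]]}}

```text
clock: 2.2
eef_pos: [439.6, 291.7, 259.8]
tcp_rot: [3.141, 0.371, 2.942]
contact_force: [-0.9, 0.7, -0.5]
opening: 1.006
grasp_force: 0.0
```

Run:
```python
from h import *
s,R0,P0=now()
open('log.txt','a').write(repr([list(map(float,s['qpos'])),list(map(float,P0)),list(map(float,s['tcp_rot']))])+'\n')
im=save('wrist','w1');C=imaging.calibration('wrist')
for n in ['stand','stand_seat','cup','cup_rim','stand_rim_home']:
    print(n,[(np.round(d['xy'],1).tolist(),round(d['conf'],2)) for d in imaging.mark_of('wrist',n)][:3])
print(P0,s['qpos'])
import json;json.dump({k:np.array(v).tolist() for k,v in C.items()},open('C1.json','w'))
# FK fit
from scipy.optimize import least_squares
L=[([1.181,.353,1.633,0,1.155,-.002],[236.344,578.593,231.281],[-3.14157,0,2.753817])]+[eval(l) for l in open('log.txt')]
def fk(q,p):
    a,H,L1,L2,e,L3=p
    A=R.from_euler('z',q[0]);B=A*R.from_euler('y',q[1]);D=B*R.from_euler('y',q[2])
    E=D*R.from_euler('z',q[3])*R.from_euler('y',q[4])*R.from_euler('z',q[5]+np.pi/2)
    return A.apply([a,0,H])+B.apply([0,0,L1])+D.apply([e,0,L2])+E.apply([0,0,L3]),E
f=lambda p:np.concatenate([fk(q,p)[0]-P for q,P,_ in L]+[(p-[0,350,430,450,0,250])*1e-4])
o=least_squares(f,[0,350,430,450,0,250]);print(o.x.round(1),np.abs(o.fun).max())
for q,P,t in L: print((fk(q,o.x)[1].inv()*R.from_euler('xyz',t)).magnitude())
```

```text
stand [([313.2, 159.8], 0.67)]
stand_seat [([309.7, 182.9], 0.91), ([314.5, 161.6], 0.46)]
cup [([313.0, 185.9], 0.89), ([252.3, 194.7], 0.65)]
cup_rim [([250.3, 84.5], 0.83), ([218.3, 211.9], 0.68), ([310.4, 257.1], 0.58)]
stand_rim_home []
[439.58159639 291.71499418 259.81399889] [ 0.77940425  0.06684875  1.98744822 -0.3898339   0.91166334 -0.37839044]
[ 17.2 306.7 560.2 485.2  74.8 336.9] 1.1366107212861323
0.0006156543286523049
7.046845730251758e-16
6.068142313389934e-16
```

View pics/w1.png

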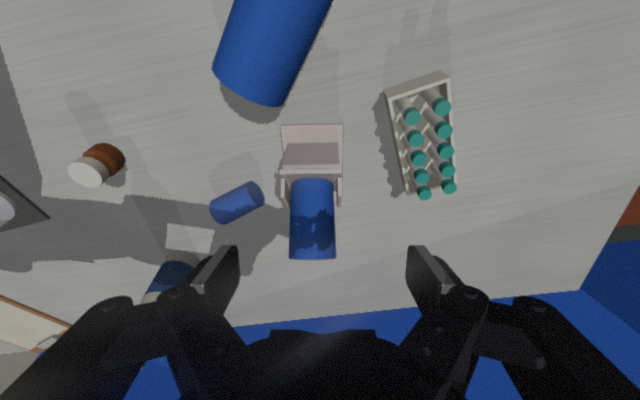

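The wrist view shows the cup in the stand, with foot near (312,183) and mouth near (311,258). It lies almost along the image's vertical, so the heading of -0.2 is close. I'll fit the stand pose from all the marks.

```bash
cat > plan.py <<'E'
from h import *
from scipy.optimize import least_squares
def fk(q,p):
    a,H,L1,L2,e,L3=p
    A=R.from_euler('z',q[0]);B=A*R.from_euler('y',q[1]);D=B*R.from_euler('y',q[2])
    E=D*R.from_euler('z',q[3])*R.from_euler('y',q[4])*R.from_euler('z',q[5]+np.pi/2)
    return A.apply([a,0,H])+B.apply([0,0,L1])+D.apply([e,0,L2])+E.apply([0,0,L3]),E
L=[eval(l) for l in open('log.txt')]+[([1.181,.353,1.633,0,1.155,-.002],[236.344,578.593,231.281],0)]
pp=least_squares(lambda p:np.concatenate([fk(q,p)[0]-P for q,P,_ in L]+[(p-[0,350,450,450,50,300])*1e-3]),[0,350,450,450,0,250]).x
lo=np.array([-2.63,-.92,.06,-1.3,0,-3.02]);hi=np.array([2.63,2.1,2.66,4.44,2.69,3.02])
def ik(Rg,P,q0):
    def f(q):
        x,E=fk(q,pp);return np.r_[(x-P)/200,(E.inv()*Rg).as_rotvec()]
    o=least_squares(f,np.clip(q0,lo+.01,hi-.01),bounds=(lo,hi));return o.x,np.linalg.norm(o.fun)
E
python3 - <<'E'
from plan import *
import json
C1=json.load(open('C1.json'));ob=[]
def add(C,pt,xy,w=1): ob.append((C,pt,xy,w))
S=imaging.calibration('scene');D=imaging.calibration('side')
add(S,'o',(391,256),.5);add(S,'s',(399,237));add(S,'s',(399,243),.7);add(S,'r',(391,242));add(S,'r',(390,241),.7)
add(D,'s',(296,164));add(D,'s',(299,164),.7);add(D,'r',(317,140))
add(C1,'s',(309.7,182.9));add(C1,'s',(313,186),.7);add(C1,'r',(310.4,257.1))
def pts(v):
    s=np.array(v[:3]);a=np.array([np.cos(v[3])*np.sin(v[4]),np.sin(v[3])*np.sin(v[4]),np.cos(v[4])]);return {'s':s,'r':s+95*a}
def f(v):
    P=pts(v);return np.concatenate([w*(proj('',P[k],C)[0]-xy) for C,k,xy,w in ob if k!='o'])
o=least_squares(f,[518,262,65,-.2,.65],loss='soft_l1');print(o.x.round(3),f(o.x).reshape(-1,2).round(1).tolist())
o2=least_squares(lambda v:f([v[0],v[1],65,v[2],.65]),[518,262,-.2],loss='soft_l1');print(o2.x.round(3),f([o2.x[0],o2.x[1],65,o2.x[2],.65]).reshape(-1,2).round(1).tolist())
print(pp.round(0))
# refine with blue mask: compare cup silhouette outline in each view
v=o2.x;P=[v[0],v[1],65,v[2],.65]
def outline(P,C):
    s=np.array(P[:3]);c,sn=np.cos(P[3]),np.sin(P[3]);a=np.array([c*np.sin(P[4]),sn*np.sin(P[4]),np.cos(P[4])]);y=np.array([-sn,c,0]);x=np.cross(y,a)
    t=np.linspace(0,2*np.pi,60);X=[s+h*a+rr*(np.cos(q)*x+np.sin(q)*y) for h,rr in((0,27.5),(95,29)) for q in t]
    return cv2.convexHull(proj('',np.array(X),C).astype(np.float32))
tiles=[]
for n,C,f0,(u,w) in(('scene',S,'scene0',(393,243)),('side',D,'side0',(308,152)),('w',C1,'w1',(312,220))):
    im=cv2.imread(f'pics/{f0}.png');im=im[w-60:w+60,u-60:u+60];im=cv2.resize(im,None,fx=2.2,fy=2.2,interpolation=cv2.INTER_CUBIC)
    h=((outline(P,C).reshape(-1,2)-[u-60,w-60]+.5)*2.2).astype(np.int32);cv2.polylines(im,[h],True,(0,255,255),1);tiles.append(im)
cv2.imwrite('pics/ov1.png',np.hstack(tiles))
E
```

```text
[ 5.19656e+02  2.61727e+02  6.62090e+01 -1.97000e-01  6.88000e-01] [[-0.1, 1.8], [-0.1, -2.9], [0.5, -0.2], [1.0, 0.6], [1.9, -0.2], [-0.8, -0.1], [0.4, 0.2], [0.7, -0.3], [-1.8, -2.4], [-0.7, 1.0]]
[ 5.21397e+02  2.61920e+02 -2.05000e-01] [[-0.3, 2.8], [-0.2, -2.2], [0.9, -0.9], [1.3, 0.1], [2.5, -0.1], [-0.4, -0.0], [0.0, -0.1], [1.2, 0.2], [-1.5, -2.0], [-0.7, 1.0]]
[ 19. 313. 559. 486.  80. 337.]
```

View pics/ov1.png

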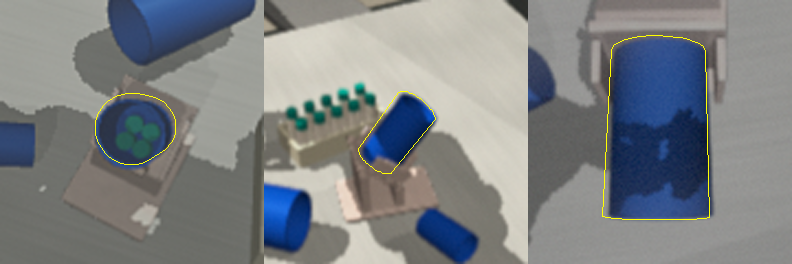

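```bash
cat >> plan.py <<'E'
seat=np.array([521,262,65.]);yaw=-.205
a=np.array([np.cos(yaw)*np.sin(.65),np.sin(yaw)*np.sin(.65),np.cos(.65)])
HG=62.;g=seat+HG*a;OFF=24.
F=np.array([494,-265,122.])
E
python3 - <<'E'
from plan import *
s,R0,P0=now();q0=np.array(s['qpos'])
for p in(.65,.8,.95,1.1,1.25):
    Rg=Rt(yaw,p);t=Rg.apply([0,0,1]);q=q0
    for nm,P in(('pre',g+OFF*t-90*t),('grasp',g+OFF*t),('lift',g+OFF*t+100*a)):
        q,e=ik(Rg,P,q);print(p,nm,P.round(0),q.round(2),round(e,4))
    ca=Rg.inv().apply(a)
    for pp2 in(.2,.35,.5,.65):
      for psi in(-.8,-.5,-.2):
        best=None
        for roll in np.arange(-2.8,2.81,.2):
            Q=Rt(psi,pp2,roll);c=Q.apply(ca);el=-np.arcsin(c[2])
            if el<.75: continue
            m=F+[0,0,12+29*np.cos(el)]; P=m-(95-HG)*c+OFF*Q.apply([0,0,1])
            qq,e=ik(Q,P,np.r_[psi,.2,1.7,-.2,.5,q[5]+roll])
            if e<.003 and (best is None or abs(roll)<abs(best[0])): best=(round(roll,1),round(el,2),P.round(0),qq.round(2))
        if best: print('   pour',pp2,psi,*best)
E
```

```text
0.65 pre [506. 265. 154.] [ 0.91  0.38  2.15 -1.3   0.8   0.64] 0.1367
0.65 grasp [576. 250. 100.] [ 0.76  0.51  2.03 -1.3   0.71  0.54] 0.2178
0.65 lift [636. 238. 179.] [ 0.65  0.4   1.99 -1.3   0.65  0.37] 0.1341
0.8 pre [513. 264. 162.] [ 0.83  0.32  2.17 -1.3   0.67  0.55] 0.0165
0.8 grasp [574. 251.  97.] [ 0.71  0.48  2.06 -1.3   0.59  0.49] 0.1021
0.8 lift [633. 239. 177.] [ 0.62  0.38  2.02 -1.3   0.56  0.34] 0.0056
0.95 pre [520. 262. 168.] [ 0.74  0.28  2.11 -0.99  0.6   0.17] 0.0
0.95 grasp [571. 252.  95.] [ 0.65  0.46  2.08 -1.24  0.49  0.38] 0.0
0.95 lift [631. 239. 174.] [ 0.57  0.36  1.95 -0.91  0.54 -0.07] 0.0
1.1 pre [528. 260. 173.] [ 0.66  0.26  2.02 -0.62  0.63 -0.24] 0.0
1.1 grasp [568. 252.  93.] [ 0.59  0.44  2.01 -0.79  0.48 -0.1 ] 0.0
1.1 lift [628. 240. 173.] [ 0.52  0.36  1.88 -0.55  0.61 -0.44] 0.0
1.25 pre [537. 259. 177.] [ 0.57  0.28  1.93 -0.34  0.73 -0.56] 0.0
1.25 grasp [565. 253.  92.] [ 0.54  0.44  1.94 -0.41  0.56 -0.5 ] 0.0
1.25 lift [624. 241. 171.] [ 0.47  0.38  1.79 -0.3   0.74 -0.7 ] 0.0
```

```bash
cat > s.py <<'E'
from plan import *
s,R0,P0=now();q0=np.array(s['qpos'])
p=1.05
Rg=Rt(yaw,p);ca=Rg.inv().apply(a);print(np.degrees(np.arccos(ca[2])))
res=[]
rng=np.random.default_rng(0)
for pp2 in(0,.25,.5,.75):
  for psi in np.arange(-2.4,1.5,.3):
    for roll in np.arange(-3,3.01,.3):
        Q=Rt(psi,pp2,roll);c=Q.apply(ca);el=-np.arcsin(c[2])
        if el<.6: continue
        m=F+[0,0,12+29*np.cos(el)]; P=m-(95-HG)*c+OFF*Q.apply([0,0,1])
        b=np.arctan2(P[1],P[0])
        for j4 in(-.9,.9,2.2):
            q,e=ik(Q,P,np.r_[b,.3,1.8,j4,.8,(q0[5]+roll+3)%6-3])
            if e<.002: res.append((pp2,round(psi,1),round(roll,1),round(el,2),q.round(2),P.round(0)));break
print(len(res))
for x in res[::max(1,len(res)//40)]: print(*x)
E
time timeout 500 python3 s.py
```

```text
112.91831180523293
73
0 -2.4 -2.4 0.75 [-0.07  0.99  1.53 -0.91  1.98 -1.31] [ 453. -275.  178.]
0 -2.1 -2.4 0.75 [ 0.01  0.94  1.71 -1.09  1.81 -1.26] [ 458. -286.  178.]
0 -1.8 -2.4 0.75 [ 0.06  0.89  1.9  -1.3   1.67 -1.16] [ 466. -296.  178.]
0 -1.2 -2.4 0.75 [ 0.02  0.89  2.26  4.36  1.58 -0.81] [ 488. -307.  178.]
0 -0.9 -2.4 0.75 [-0.15  0.95  2.4   3.91  1.72 -0.68] [ 501. -307.  178.]
0 -0.6 -2.4 0.75 [-0.45  1.    2.46  3.3   1.89 -0.78] [ 513. -303.  178.]
0 -0.3 -3.0 1.15 [-0.72  0.99  2.44  2.71  1.83 -1.55] [ 528. -280.  176.]
0 -0.3 -2.7 0.98 [-0.75  0.98  2.43  2.68  1.81 -1.25] [ 525. -288.  178.]
0 -0.3 -2.4 0.75 [-0.77  0.97  2.42  2.66  1.8  -0.95] [ 523. -296.  178.]
0 -0.0 -3.0 1.15 [-0.95  0.92  2.33  2.19  1.63 -1.52] [ 531. -269.  176.]
0 -0.0 -2.7 0.98 [-0.96  0.91  2.32  2.18  1.62 -1.2 ] [ 531. -278.  178.]
0 -0.0 -2.4 0.75 [-0.97  0.91  2.31  2.17  1.61 -0.89] [ 531. -286.  178.]
0 0.3 -3.0 1.15 [-1.04  0.88  2.17  1.8   1.55 -1.34] [ 530. -258.  176.]
0 0.3 -2.7 0.98 [-1.05  0.88  2.15  1.79  1.55 -1.02] [ 533. -267.  178.]
0 0.3 -2.4 0.75 [-1.05  0.88  
[... 3759 characters left out ...]
82  0.47  2.33  2.14  0.86 -1.38] [ 541. -261.  166.]
0.5 0.3 -3.0 0.66 [-0.93  0.51  2.19  1.65  0.98 -0.92] [ 540. -255.  166.]
0.5 0.3 3.0 0.66 [-0.92  0.5   2.2   1.66  0.97 -1.22] [ 537. -247.  166.]
0.5 0.6 -3.0 0.66 [-0.95  0.57  2.03  1.31  1.14 -0.82] [ 535. -242.  166.]
0.5 0.6 3.0 0.66 [-0.95  0.56  2.05  1.32  1.14 -1.12] [ 530. -235.  166.]
0.5 0.9 -3.0 0.66 [-0.93  0.63  1.87  1.06  1.32 -0.79] [ 526. -231.  166.]
0.5 0.9 3.0 0.66 [-0.94  0.62  1.89  1.06  1.32 -1.08] [ 520. -226.  166.]
0.5 1.2 -3.0 0.66 [-0.89  0.7   1.71  0.87  1.5  -0.8 ] [ 515. -223.  166.]
0.5 1.2 3.0 0.66 [-0.89  0.69  1.73  0.87  1.5  -1.1 ] [ 507. -220.  166.]
real	0m22.683s
user	0m23.147s
sys	0m0.190s
```

```bash
cat >> plan.py <<'E'
PG=1.1;Rg=Rt(yaw,PG);tg=Rg.apply([0,0,1]);ca=Rg.inv().apply(a)
def tcp_for_mouth(m,Q): return np.array(m)-(95-HG)*Q.apply(ca)+OFF*Q.apply([0,0,1])
def mouth(P,Q): return P-OFF*Q.apply([0,0,1])+(95-HG)*Q.apply(ca)
E
python3 - <<'E'
from plan import *
s,R0,P0=now()
print('pre',rel(Rg,g+(OFF-80)*tg,R0,P0),'then +z',80/200)
q=np.array(s['qpos'])
W=[(yaw,PG,0,g+OFF*tg),(yaw,PG,0,g+OFF*tg+80*a+[0,0,20])]
m1=F+[0,0,110]
W.append((.2,.8,0,np.array([560,0,260])));W.append((.9,.45,0,tcp_for_mouth(m1,Rt(.9,.45))))
for ro,p,h in((-.7,.4,70),(-1.4,.35,50),(-2.1,.3,40),(-3.,.25,32),(-3.,.1,32)):
    Q=Rt(.9,p,ro);W.append((.9,p,ro,tcp_for_mouth(F+[0,0,h],Q)))
pv=None
for w in W:
    if pv:
        for k in np.linspace(.25,1,4):
            v=[(1-k)*np.array(x)+k*np.array(y) for x,y in zip(pv,w)];Q=Rt(*map(float,v[:3]));q,e=ik(Q,v[3],q)
            print(np.round(v[:3],2),v[3].round(0),'q',q.round(2),round(e,4),'el',round(np.degrees(np.arcsin(Q.apply(ca)[2]))),mouth(v[3],Q).round(0))
    pv=w
E
```

```text
pre (array([ 0.005, -0.129,  0.011]), array([-0.293, -0.078,  0.622])) then +z 0.4
[-0.2  1.1  0. ] [580. 250. 114.] q [ 0.58  0.41  1.98 -0.71  0.51 -0.2 ] 0.0 el 53 [589. 248. 162.]
[-0.2  1.1  0. ] [592. 247. 135.] q [ 0.56  0.39  1.95 -0.65  0.55 -0.28] 0.0 el 53 [601. 245. 182.]
[-0.2  1.1  0. ] [604. 245. 156.] q [ 0.55  0.36  1.92 -0.6   0.58 -0.36] 0.0 el 53 [613. 243. 203.]
[-0.2  1.1  0. ] [616. 242. 177.] q [ 0.53  0.34  1.89 -0.55  0.62 -0.43] 0.0 el 53 [625. 240. 224.]
[-0.1   1.03  0.  ] [602. 182. 197.] q [ 0.44  0.23  2.03 -0.62  0.48 -0.53] 0.0 el 57 [607. 181. 246.]
[-0.    0.95  0.  ] [588. 121. 218.] q [ 0.3   0.13  2.14 -0.58  0.32 -0.76] 0.0 el 61 [590. 121. 267.]
[0.1  0.88 0.  ] [574.  61. 239.] q [ 0.11  0.04  2.23 -0.04  0.18 -1.53] 0.0 el 66 [572.  60. 288.]
[0.2 0.8 0. ] [560.   0. 260.] q [-0.14 -0.02  2.28  1.03  0.27 -2.84] 0.0 el 70 [555.  -1. 308.]
[0.38 0.71 0.  ] [547. -62. 242.] q [-0.36  0.02  2.22  0.97  0.52 -3.02] 0.1673 el 75 [538. -66. 290.]
[0.55 0.62 0.  ] [ 534. -124.  224.] q [-0.5   0.1   2.11  0.81  0.72 -3.02] 0.3763 el 80 [ 522. -131.  271.]
[0.73 0.54 0.  ] [ 521. -186.  206.] q [-0.62  0.21  1.97  0.7   0.93 -3.02] 0.5837 el 85 [ 507. -198.  252.]<stdin>:15: RuntimeWarning: invalid value encountered in arcsin
Traceback (most recent call last):
ValueError: cannot convert float NaN to integer
```

```bash
cat >> plan.py <<'E'
HG=63.;g=seat+HG*a;PG=1.2
def grasp(phi=0,PG=PG): return R.from_rotvec(phi*a)*Rt(yaw,PG,np.pi)
def path(W,ca,q,n=4):
    pv=None
    for w in W:
        for k in (np.linspace(1/n,1,n) if pv else [1]):
            v=[(1-k)*np.array(x,float)+k*np.array(y,float) for x,y in zip(pv or w,w)];Q=Rt(*map(float,v[:3]));q,e=ik(Q,v[3],q);m=v[3]-OFF*Q.apply([0,0,1])+(95-HG)*Q.apply(ca)
            print(np.round(v[:3],2),v[3].round(0),'q',q.round(2),round(e,3),'el',round(np.degrees(np.arcsin(np.clip(Q.apply(ca)[2],-1,1)))),m.round(0))
        pv=w
    return q
E
python3 - <<'E'
from plan import *
s,R0,P0=now();q0=np.array(s['qpos'])
Rg=grasp();tg=Rg.apply([0,0,1]);ca=Rg.inv().apply(a);T=lambda m,Q: np.array(m)-(95-HG)*Q.apply(ca)+OFF*Q.apply([0,0,1])
pi=np.pi
W=[(yaw,PG,pi,g+(OFF-80)*tg),(yaw,PG,pi,g+OFF*tg),(yaw,PG,pi,g+OFF*tg+70*a+[0,0,50])]
W.append((.3,1.2,pi,[540,0,260]));W.append((.8,1.1,pi,[500,-200,270]))
for ro,p,h in((0,.5,110),(.8,.4,75),(1.6,.3,55),(2.4,.2,42),(3.,.1,35)):
    Q=Rt(.9,p,pi+ro);W.append((.9,p,pi+ro,T(F+[0,0,h],Q)))
q=q0.copy();q[5]+=pi
path(W,ca,q,2)
E
```

```text
[-0.2   1.2   3.14] [538. 258. 167.] q [ 0.59  0.29  1.96 -0.43  0.67  2.68] 0.0 el 53 [549. 256. 215.]
[-0.2   1.2   3.14] [553. 255. 130.] q [ 0.57  0.36  1.96 -0.47  0.6   2.71] 0.0 el 53 [563. 253. 178.]
[-0.2   1.2   3.14] [567. 252.  93.] q [ 0.55  0.44  1.96 -0.52  0.53  2.75] 0.0 el 53 [577. 250. 141.]
[-0.2   1.2   3.14] [588. 248. 146.] q [ 0.53  0.37  1.9  -0.42  0.63  2.62] 0.0 el 53 [598. 246. 193.]
[-0.2   1.2   3.14] [608. 244. 199.] q [ 0.5   0.32  1.83 -0.36  0.74  2.51] 0.0 el 53 [619. 242. 246.]
[0.05 1.2  3.14] [574. 122. 229.] q [ 0.25  0.14  1.99 -0.12  0.66  1.86] 0.0 el 53 [585. 122. 277.]
[0.3  1.2  3.14] [540.   0. 260.] q [-0.08  0.02  2.03  0.2   0.75  1.06] 0.0 el 53 [550.   3. 308.]
[0.55 1.15 3.14] [ 520. -100.  265.] q [-0.4   0.05  2.01  0.45  0.88  0.36] 0.0 el 56 [527. -96. 313.]
[0.8  1.1  3.14] [ 500. -200.  270.] q [-0.67  0.16  1.89  0.53  1.1  -0.14] 0.0 el 58 [ 504. -196.  319.]
[0.85 0.8  3.14] [ 504. -224.  229.] q [-0.85  0.34  1.92  0.84  1.18 -0.59] 0.0 el 76 [ 498. -230.  277.]
[0.9  0.5  3.14] [ 508. -247.  189.] q [-0.98  0.59  1.86  1
[... 205 characters left out ...]
  1.9   1.09  1.4  -0.23] 0.0 el 49 [ 494. -265.  197.]
[0.9  0.35 4.34] [ 497. -223.  165.] q [-1.    0.7   1.9   1.11  1.43  0.14] 0.0 el 28 [ 495. -266.  188.]
[0.9  0.3  4.74] [ 497. -217.  166.] q [-1.01  0.73  1.91  1.14  1.46  0.5 ] 0.0 el 8 [ 494. -265.  177.]
[0.9  0.25 5.14] [ 502. -218.  171.] q [-1.01  0.75  1.9   1.16  1.5   0.89] 0.0 el -12 [ 495. -267.  170.]
[0.9  0.2  5.54] [ 507. -219.  176.] q [-1.01  0.78  1.88  1.18  1.54  1.28] 0.0 el -31 [ 494. -265.  164.]
[0.9  0.15 5.84] [ 512. -224.  178.] q [-1.01  0.81  1.86  1.2   1.59  1.57] 0.0 el -43 [ 494. -266.  159.]
[0.9  0.1  6.14] [ 518. -229.  180.] q [-1.01  0.84  1.84  1.22  1.63  1.86] 0.0 el -52 [ 494. -265.  157.]
```

Flipping the grip (roll π) gives a smooth, singularity-free path through the grasp, carry and pour. I'll start with the flip.

Call:
{"name": "step_arm", "arguments": {"moves": [[[0,0,0.98],[0,0,0],1],[[0,0,0.98],[0,0,0],1],[[0,0,0.98],[0,0,0],1],[[0,0,0.98],[0,0,0],1],[[0,0,0.98],[0,0,0],1],[[0,0,0.98],[0,0,0],1]]}}

```text
clock: 3.1
eef_pos: [438.2, 294.0, 259.1]
tcp_rot: [2.878, 0.262, 2.139]
contact_force: [0.2, 0.0, -0.3]
opening: 0.997
grasp_force: 0.0
```

Call:
{"name": "step_arm", "arguments": {"moves": [[[0,0,1],[0,0,0],1],[[0,0,1],[0,0,0],1],[[0,0,1],[0,0,0],1],[[0,0,1],[0,0,0],1],[[0,0,1],[0,0,0],1],[[0,0,1],[0,0,0],1]]}}

```text
clock: 3.7
eef_pos: [438.3, 293.8, 259.2]
tcp_rot: [2.772, 0.006, 1.388]
contact_force: [-0.6, -0.2, -0.9]
opening: 0.994
grasp_force: 0.0
```

Call:
{"name": "step_arm", "arguments": {"moves": [[[0,0,1],[0,0,0],1],[[0,0,1],[0,0,0],1],[[0,0,1],[0,0,0],1],[[0,0,1],[0,0,0],1],[[0,0,1],[0,0,0],1],[[0,0,1],[0,0,0],1]]}}

```text
clock: 4.3
eef_pos: [438.3, 293.7, 259.2]
tcp_rot: [2.87, -0.254, 0.639]
contact_force: [0.5, -0.3, 0.0]
opening: 1.007
grasp_force: 0.0
```

```bash
cat >> plan.py <<'E'
Rg=grasp();tg=Rg.apply([0,0,1]);ca=Rg.inv().apply(a)
def T(m,Q): return np.array(m)-(95-HG)*Q.apply(ca)+OFF*Q.apply([0,0,1])
def go(Q,P):
    s,R0,P0=now();print(round(s['clock'],2),P0.round(1),s['qpos'].round(2) if hasattr(s['qpos'],'round') else s['qpos'],s['opening'],s['grasp_force']);print(rel(Q,P,R0,P0))
E
python3 - <<'E'
from plan import *
go(Rg,g+(OFF-80)*tg)
E
```

```text
4.3 [438.3 293.7 259.2] [ 0.78  0.07  1.99 -0.39  0.91  1.96] 1.006891815856081 0.0
(array([-0.004, -0.   ,  1.029]), array([0.172, 0.285, 0.618]))
```

Call:
{"name": "step_arm", "arguments": {"moves": [[[0,0,1],[0,0,0],1],[[0,0,1],[0,0,0],1],[[0,0,1],[0,0,0],1],[[0,0,1],[0.17,0.285,0.62],1],[[0,0,1],[0.17,0.285,0.62],1],[[0,0,1],[0.17,0.285,0.62],1],[[0,0,1],[0.17,0.285,0.62],1]]}}

```text
clock: 5.0
eef_pos: [539.2, 256.0, 163.1]
tcp_rot: [3.13, -0.366, -0.177]
contact_force: [-0.2, 0.3, -0.8]
opening: 0.997
grasp_force: 0.0
```

Run:
```python
from plan import *
go(Rg,g+OFF*tg)
for n in ['cup','cup_rim','stand_seat']:
    if n=='cup':
        im=save('wrist','w2');C=imaging.calibration('wrist')
    print(n,[(np.round(d['xy'],1).tolist(),round(d['conf'],2)) for d in imaging.mark_of('wrist',n)][:3])
def outline(C):
    y=np.array([-np.sin(yaw),np.cos(yaw),0]);x=np.cross(y,a);t=np.linspace(0,2*np.pi,60)
    return cv2.convexHull(proj('',np.array([seat+h*a+rr*(np.cos(q)*x+np.sin(q)*y) for h,rr in((0,27.5),(95,29)) for q in t]),C).astype(np.float32))
b=im[:,:,::-1].copy();cv2.polylines(b,[outline(C).astype(np.int32)],True,(0,255,255),1);cv2.imwrite('pics/w2o.png',b)
```

```text
5.0 [539.2 256.  163.1] [ 0.59  0.28  1.97 -0.42  0.67  2.64] 0.9971570747884246 0.0
(array([0.002, 0.006, 0.033]), array([ 0.004, -0.011,  0.378]))
cup [([396.9, 210.0], 0.71), ([316.8, 257.0], 0.67)]
cup_rim [([317.1, 179.1], 0.92)]
stand_seat []
```

View pics/w2o.png

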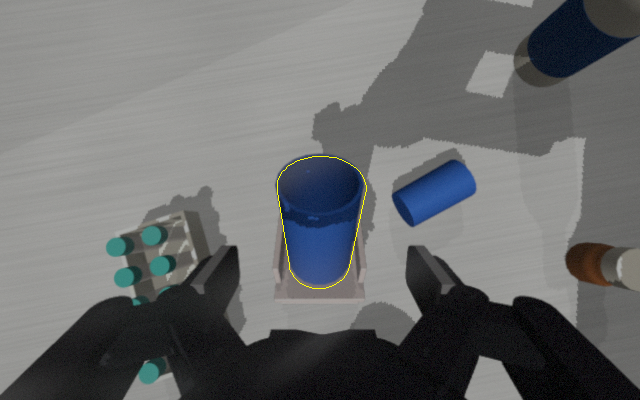

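The overlay matches the cup outline closely: mouth at (320,185), foot at (320,280), centred between the fingers (left tip near x=225, right near x=420). Next I go in and close.

Call:
{"name": "step_arm", "arguments": {"moves": [[[0,0,0.033],[0.003,-0.01,0.1],1],[[0,0,0.033],[0.003,-0.01,0.2],1],[[0,0,0.033],[0.003,-0.01,0.3],1],[[0,0,0.033],[0.003,-0.01,0.378],1],[[0,0,0.033],[0.003,-0.01,0.378],1]]}}

```text
clock: 5.7
eef_pos: [565.7, 254.3, 95.9]
tcp_rot: [-3.139, -0.369, -0.206]
contact_force: [-0.3, 0.4, -0.3]
opening: 1.002
grasp_force: 0.0
```

Call:
{"name": "step_arm", "arguments": {"moves": [[[0,0,0],[0,0,0],0.2],[[0,0,0],[0,0,0],0.2],[[0,0,0],[0,0,0],0.2],[[0,0,0],[0,0,0],0.2],[[0,0,0],[0,0,0],0.2],[[0,0,0],[0,0,0],0.2],[[0,0,0],[0,0,0],0.2]], "squeeze": 40}}

```text
clock: 6.4
eef_pos: [566.5, 254.6, 98.3]
tcp_rot: [-3.137, -0.371, -0.208]
contact_force: [-3.6, -0.3, 5.4]
opening: 0.667
grasp_force: 40.9
```

Run:
```python
from plan import *
go(Rg,g+OFF*tg)
s,R0,P0=now();print(rel(Rg,g+OFF*tg+60*a,R0,P0)); print(s['contact_force'],R0.as_rotvec().tolist(),P0.tolist())
```

```text
6.4 [566.5 254.6  98.3] [ 0.56  0.41  1.97 -0.5   0.54  2.74] 0.6672083752589978 40.92337670386769
(array([-0.005, -0.001, -0.004]), array([-0.007,  0.01 ,  0.027]))
(array([-0.005, -0.001, -0.004]), array([ 0.249,  0.009, -0.13 ]))
[-3.6129483  -0.25988929  5.42565396] [3.0386727463237406, -0.3157475270240142, 0.5715248169352746] [566.5284586427024, 254.62592106230468, 98.3177449006393]
```

Call:
{"name": "step_arm", "arguments": {"moves": [[[0,0,0],[0.06,0,-0.04],0.2],[[0,0,0],[0.13,0,-0.08],0.2],[[0,0,0],[0.2,0,-0.125],0.2],[[0,0,0],[0.28,0,-0.18],0.2],[[0,0,0],[0.36,0,-0.3],0.2],[[0,0,0],[0.43,0,-0.5],0.2],[[0,0,0],[0.43,0,-0.6],0.2]]}}

```text
clock: 7.1
eef_pos: [603.9, 246.9, 244.5]
tcp_rot: [-3.134, -0.374, -0.209]
contact_force: [0.3, 0.6, -0.8]
opening: 0.665
grasp_force: 43.1
```

```bash
cat >> plan.py <<'E'
RG=R.from_rotvec([3.0386727463237406, -0.3157475270240142, 0.5715248169352746]);PGm=np.array([566.5284586427024, 254.62592106230468, 98.3177449006393])
ca=RG.inv().apply(a);mt=RG.inv().apply(seat+95*a-PGm)
def T(m,Q): return np.array(m)-Q.apply(mt)
pi=np.pi
E
python3 - <<'E'
from plan import *
go(Rt(.3,1.2,pi),[540,0,260])
im=save('wrist','w3')
s,R0,P0=now();q=np.array(s['qpos']);C=imaging.calibration('wrist')
print('mouth pred px',proj('',P0+R0.apply(mt),C),[(d['xy'],d['conf']) for d in imaging.mark_of('wrist','cup_rim')][:2])
E
```

```text
7.1 [603.9 246.9 244.5] [ 0.51  0.25  1.8  -0.33  0.82  2.48] 0.665078360866123 43.079264648258686
(array([ 0.226, -0.006, -0.604]), array([-0.024,  1.273, -0.102]))
mouth pred px [[328.51641625 229.57057303]] [([437.0, 232.6], 0.73)]
```

View pics/w3.png

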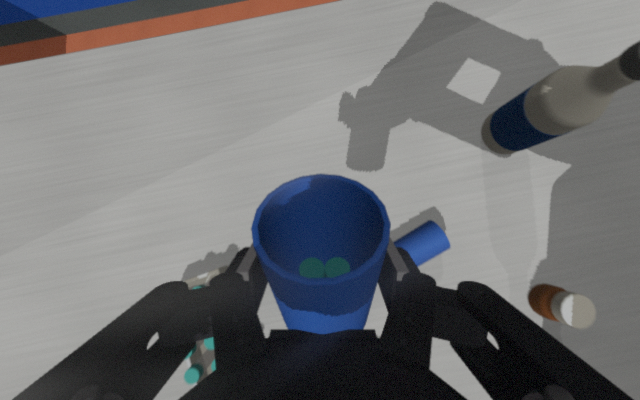

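The cup is held between the pads, mouth at (321,229), with caps visible inside. Now the carry.

Call:
{"name": "step_arm", "arguments": {"moves": [[[0.04,0,-0.1],[0,0.2,-0.02],0.2],[[0.08,0,-0.2],[-0.01,0.42,-0.03],0.2],[[0.11,0,-0.3],[-0.01,0.64,-0.05],0.2],[[0.11,0,-0.3],[-0.01,0.64,-0.05],0.2],[[0.11,0,-0.3],[-0.01,0.64,-0.05],0.2]]}}

```text
clock: 7.7
eef_pos: [570.0, 120.6, 247.3]
tcp_rot: [3.14, -0.369, 0.042]
contact_force: [-0.3, 0.4, -1.4]
opening: 0.666
grasp_force: 43.4
```

Run:
```python
from plan import *
go(Rt(.3,1.2,pi),[540,0,265])
```

```text
7.7 [570.  120.6 247.3] [ 0.25  0.1   1.98 -0.12  0.7   1.86] 0.6659869943702621 43.3917991979979
(array([ 0.121,  0.002, -0.306]), array([-0.131,  0.596, -0.145]))
```

Call:
{"name": "step_arm", "arguments": {"moves": [[[0.04,0,-0.1],[-0.04,0.2,-0.05],0.2],[[0.08,0,-0.2],[-0.08,0.4,-0.1],0.2],[[0.12,0,-0.306],[-0.13,0.6,-0.145],0.2],[[0.12,0,-0.306],[-0.13,0.6,-0.145],0.2],[[0.12,0,-0.306],[-0.13,0.6,-0.145],0.2]]}}

```text
clock: 8.2
eef_pos: [541.4, -0.9, 265.6]
tcp_rot: [3.141, -0.37, 0.301]
contact_force: [0.3, 0.0, -2.7]
opening: 0.655
grasp_force: 43.6
```

Run:
```python
from plan import *
go(Rt(.8,1.1,pi),[500,-195,275])
```

```text
8.2 [541.4  -0.9 265.6] [-0.09  0.02  2.02  0.2   0.76  1.06] 0.6550813111272574 43.602179089793935
(array([ 0.26 ,  0.126, -0.58 ]), array([-0.436,  0.866, -0.219]))
```

Call:
{"name": "step_arm", "arguments": {"moves": [[[0.05,0.02,-0.12],[-0.09,0.18,-0.05],0.2],[[0.1,0.05,-0.24],[-0.18,0.37,-0.1],0.2],[[0.15,0.08,-0.36],[-0.28,0.55,-0.15],0.2],[[0.2,0.1,-0.47],[-0.36,0.72,-0.19],0.2],[[0.26,0.126,-0.58],[-0.436,0.866,-0.22],0.2],[[0.26,0.126,-0.58],[-0.436,0.866,-0.22],0.2]]}}

```text
clock: 8.8
eef_pos: [500.7, -195.2, 274.6]
tcp_rot: [-3.14, -0.471, 0.804]
contact_force: [0.6, 0.3, -1.2]
opening: 0.663
grasp_force: 43.7
```

Run:
```python
from plan import *
# refine funnel centre: red mask ellipse in scene and side (old frames)
for c,f in(('scene','scene0'),('side','side0')):
    b=cv2.imread(f'pics/{f}.png').astype(int);m=((b[:,:,2]>110)&(b[:,:,1]<70)&(b[:,:,0]<80)).astype(np.uint8)
    n,l,st,ce=cv2.connectedComponentsWithStats(m); 
    for i in range(1,n):
        if st[i,4]>300: print(c,st[i],ce[i])
    t=np.linspace(0,2*np.pi,90);e=proj(c,np.c_[494+68*np.cos(t),-265+68*np.sin(t),0*t+122]);print(c,'pred bbox',e.min(0),e.max(0))
Q=Rt(.9,.5,pi);d=np.array([np.cos(.9),np.sin(.9),0])
go(Q,T(F+12*d+[0,0,115],Q))
```

```text
scene [ 469   24   55   30 1169] [494.92130026  37.97262618]
scene [ 150  128   60   42 1701] [178.91181658 147.76131687]
scene pred bbox [147.08581353 124.91752201] [207.78508618 167.44331843]
side [ 352  270   71   64 3185] [387.61946625 299.97017268]
side pred bbox [351.97411586 271.13532181] [423.53703227 334.10169242]
8.8 [ 500.7 -195.2  274.6] [-0.67  0.15  1.89  0.53  1.11 -0.14] 0.6630420394460526 43.704124151263386
(array([ 0.085,  0.763, -0.089]), array([-0.286,  0.195,  0.288]))
```

Call:
{"name": "step_arm", "arguments": {"moves": [[[0.02,0.15,-0.02],[-0.06,0.04,0.06],0.2],[[0.035,0.31,-0.035],[-0.12,0.08,0.12],0.2],[[0.05,0.46,-0.05],[-0.17,0.12,0.17],0.2],[[0.07,0.61,-0.07],[-0.23,0.16,0.23],0.2],[[0.085,0.763,-0.09],[-0.286,0.195,0.288],0.2],[[0.085,0.763,-0.09],[-0.286,0.195,0.288],0.2]]}}

```text
clock: 9.4
eef_pos: [509.9, -238.0, 190.6]
tcp_rot: [-3.114, -1.073, 0.872]
contact_force: [-0.2, 0.2, -3.0]
opening: 0.664
grasp_force: 43.7
```

```bash
cat >> plan.py <<'E'
d=np.array([np.cos(.9),np.sin(.9),0])
def pour(ro,p,h,k=12): Q=Rt(.9,p,pi+ro);go(Q,T(F+k*d+[0,0,h],Q));s,R0,P0=now();print('mouth',(P0+R0.apply(mt)).round(0),'el',np.degrees(np.arcsin(R0.apply(ca)[2])).round(0))
E
python3 - <<'E'
from plan import *
pour(.75,.4,80)
E
```

```text
9.4 [ 509.9 -238.   190.6] [-0.97  0.57  1.89  1.02  1.37 -0.89] 0.6642916178086906 43.71248978655785
(array([0.043, 0.12 , 0.937]), array([-0.068, -0.073,  0.074]))
mouth [ 500. -254.  230.] el 87.0
```

Run:
```python
from plan import *
pour(.75,.4,108)
```

```text
9.4 [ 509.9 -238.   190.6] [-0.97  0.57  1.89  1.02  1.37 -0.89] 0.6642916178086906 43.71248978655785
(array([0.043, 0.12 , 0.937]), array([ 0.056, -0.074,  0.007]))
mouth [ 500. -254.  230.] el 87.0
```

Call:
{"name": "step_arm", "arguments": {"moves": [[[0,0,0],[0.06,0,0],0.2],[[0.01,0.03,0.17],[0.06,-0.02,0.01],0.2],[[0.02,0.05,0.36],[0.06,-0.03,0.01],0.2],[[0.03,0.08,0.55],[0.06,-0.05,0.01],0.2],[[0.04,0.1,0.74],[0.06,-0.07,0.01],0.2],[[0.04,0.12,0.93],[0.056,-0.074,0.01],0.2],[[0.04,0.12,0.93],[0.056,-0.074,0.01],0.2]]}}

```text
clock: 10.1
eef_pos: [504.6, -222.5, 209.6]
tcp_rot: [-2.146, -0.756, -0.259]
contact_force: [0.1, 0.6, -1.6]
opening: 0.666
grasp_force: 43.8
```

Run:
```python
from plan import *
pour(1.45,.3,70)
```

```text
10.1 [ 504.6 -222.5  209.6] [-0.99  0.57  1.92  1.08  1.43 -0.22] 0.6660542882758169 43.77380206016824
(array([0.127, 0.057, 0.917]), array([-0.119,  0.052,  0.083]))
mouth [ 503. -254.  240.] el 53.0
```

Call:
{"name": "step_arm", "arguments": {"moves": [[[0.03,0.01,0.18],[-0.02,0.01,0.015],0.2],[[0.05,0.02,0.36],[-0.04,0.02,0.03],0.2],[[0.08,0.03,0.54],[-0.06,0.03,0.045],0.2],[[0.1,0.05,0.73],[-0.09,0.04,0.065],0.2],[[0.127,0.057,0.917],[-0.119,0.052,0.083],0.2],[[0.127,0.057,0.917],[-0.119,0.052,0.083],0.2]]}}

```text
clock: 10.7
eef_pos: [501.5, -213.5, 178.5]
tcp_rot: [-1.871, -0.116, -0.633]
contact_force: [0.4, -0.6, -1.7]
opening: 0.663
grasp_force: 43.8
```

Run:
```python
from plan import *
pour(2.1,.22,48)
```

```text
10.7 [ 501.5 -213.5  178.5] [-1.01  0.68  1.93  1.13  1.48  0.38] 0.6625923489525773 43.832184579223394
(array([ 0.1  , -0.019,  0.829]), array([0.023, 0.005, 0.025]))
mouth [ 501. -256.  190.] el 15.0
```

Call:
{"name": "step_arm", "arguments": {"moves": [[[0.015,0,0.12],[0,0,0],0.2],[[0.03,-0.01,0.24],[0.01,0,0.01],0.2],[[0.045,-0.01,0.36],[0.01,0,0.01],0.2],[[0.06,-0.01,0.48],[0.015,0,0.015],0.2],[[0.07,-0.015,0.6],[0.02,0,0.02],0.2],[[0.085,-0.02,0.72],[0.02,0.005,0.02],0.2],[[0.1,-0.02,0.83],[0.023,0.005,0.025],0.2],[[0.1,-0.02,0.83],[0.023,0.005,0.025],0.2]]}}

```text
clock: 11.5
eef_pos: [508.3, -213.6, 177.1]
tcp_rot: [-1.823, 0.511, -0.797]
contact_force: [-0.5, -0.7, -1.9]
opening: 0.664
grasp_force: 43.8
```

Run:
```python
from plan import *
a_=save('scene','s2')[60:220,90:310];b_=save('side','d2')[200:360,290:510]
cv2.imwrite('pics/p2.png',cv2.resize(np.hstack([a_,b_])[:,:,::-1],(800,291),interpolation=cv2.INTER_CUBIC))
pour(2.8,.1,42)
```

```text
11.6 [ 508.1 -213.7  176.9] [-1.01  0.74  1.92  1.17  1.53  0.98] 0.6635313547443739 43.84088979335502
(array([ 0.099, -0.12 ,  0.897]), array([ 0.039, -0.072, -0.006]))
mouth [ 502. -257.  170.] el -17.0
```

View pics/p2.png

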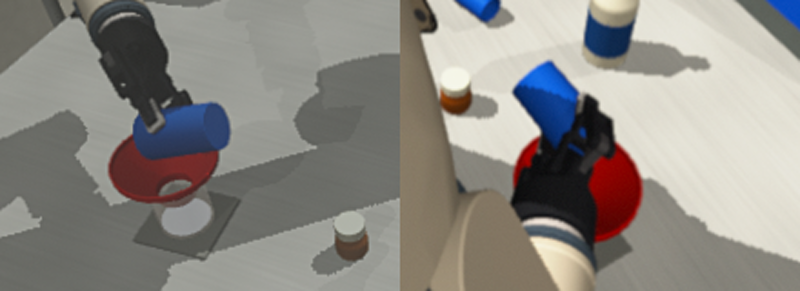

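The mouth is over the funnel (scene crop, cup (180,130), funnel centre (165,170)), and nothing has spilled. I'll tilt further.

Call:
{"name": "step_arm", "arguments": {"moves": [[[0.01,-0.015,0.11],[0.005,-0.01,0],0.2],[[0.025,-0.03,0.22],[0.01,-0.02,0],0.2],[[0.04,-0.045,0.33],[0.015,-0.03,0],0.2],[[0.05,-0.06,0.44],[0.02,-0.035,0],0.2],[[0.06,-0.075,0.56],[0.025,-0.045,0],0.2],[[0.075,-0.09,0.68],[0.03,-0.055,0],0.2],[[0.09,-0.11,0.8],[0.035,-0.065,0],0.2],[[0.1,-0.12,0.9],[0.039,-0.072,-0.005],0.2]]}}

```text
clock: 12.4
eef_pos: [519.5, -221.9, 184.9]
tcp_rot: [-1.862, 1.224, -0.948]
contact_force: [1.1, 0.4, -0.9]
opening: 0.663
grasp_force: 43.8
```

Call:
{"name": "step_arm", "arguments": {"moves": [[[0,0,0],[0,0,0],0.2],[[0,0,0],[0,0,0],0.2],[[0,0,0],[0,0,0],0.2],[[0,0,0],[0,0,0],0.2],[[0,0,0],[0,0,0],0.2]]}}

```text
clock: 12.9
eef_pos: [519.1, -221.8, 184.4]
tcp_rot: [-1.863, 1.225, -0.949]
contact_force: [-0.4, -0.3, -0.5]
opening: 0.662
grasp_force: 43.8
```

Run:
```python
from plan import *
a_=save('scene','s3')[60:220,90:310];b_=save('side','d3')[200:360,290:510]
cv2.imwrite('pics/p3.png',cv2.resize(np.hstack([a_,b_])[:,:,::-1],(800,291),interpolation=cv2.INTER_CUBIC))
pour(3.1,-.1,45)
for n in ['cap0']:
  for c in('scene','side'):
    print(c,[(np.round(x['xy']).tolist(),round(x['conf'],2)) for x in imaging.mark_of(c,n)])
```

```text
13.0 [ 519.1 -221.8  184.3] [-1.01  0.81  1.88  1.22  1.63  1.67] 0.6665476078714496 43.77612619078718
(array([ 0.044, -0.249,  0.368]), array([-0.042, -0.057, -0.03 ]))
mouth [ 501. -255.  163.] el -49.0
scene [([192.0, 182.0], 0.56)]
side []
```

View pics/p3.png

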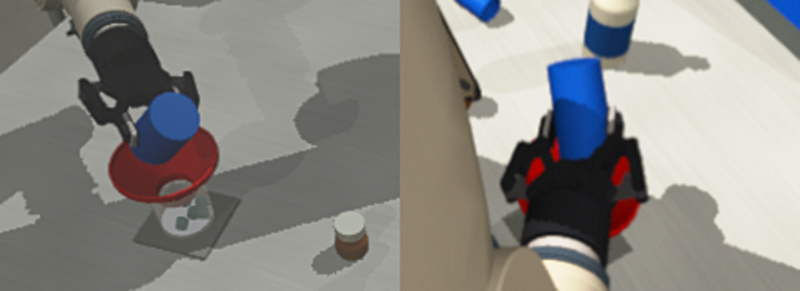

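Caps are now visible in the jar (scene crop (190,215)). I'll tilt further and give the cup a light shake to empty it.

Call:
{"name": "step_arm", "arguments": {"moves": [[[0.02,-0.12,0.18],[-0.02,-0.03,-0.015],0.2],[[0.044,-0.25,0.36],[-0.042,-0.057,-0.03],0.2],[[0.044,-0.25,0.36],[-0.042,-0.057,-0.03],0.2],[[0.044,-0.25,0.22],[-0.042,-0.057,-0.03],0.2],[[0.044,-0.25,0.4],[-0.042,-0.057,-0.03],0.2],[[0.044,-0.25,0.22],[-0.042,-0.057,-0.03],0.2],[[0.044,-0.25,0.4],[-0.042,-0.057,-0.03],0.2],[[0.044,-0.25,0.4],[-0.042,-0.057,-0.03],0.2]]}}

```text
clock: 13.9
eef_pos: [522.2, -230.3, 196.2]
tcp_rot: [-0.143, 1.47, 0.753]
contact_force: [0.2, -0.5, -1.8]
opening: 0.663
grasp_force: 43.8
```

Call:
{"name": "step_arm", "arguments": {"moves": [[[0,0,0],[0,0,0],0.2],[[0,0,0],[0,0,0],0.2],[[0,0,0],[0,0,0],0.2]]}}

```text
clock: 14.2
eef_pos: [522.4, -230.6, 196.4]
tcp_rot: [-0.173, 1.468, 0.724]
contact_force: [-0.5, -0.8, -1.1]
opening: 0.665
grasp_force: 43.8
```

Run:
```python
from plan import *
save('scene','s4');pour(2.1,.22,60)
```

```text
14.25 [ 522.4 -230.6  196.4] [-1.02  0.91  1.83  1.29  1.79  1.93] 0.6644126348465351 43.769814069382846
(array([-0.219,  0.367, -1.293]), array([0.039, 0.112, 0.021]))
mouth [ 501. -255.  167.] el -64.0
```

Call:
{"name": "step_arm", "arguments": {"moves": [[[-0.03,0.06,-0.19],[0.005,0.02,0],0.2],[[-0.06,0.12,-0.38],[0.01,0.04,0.01],0.2],[[-0.1,0.17,-0.57],[0.02,0.05,0.01],0.2],[[-0.13,0.22,-0.76],[0.025,0.07,0.015],0.2],[[-0.16,0.27,-0.95],[0.03,0.08,0.015],0.2],[[-0.16,0.27,-0.95],[0.03,0.08,0.015],0.2]]}}

```text
clock: 14.85
eef_pos: [512.1, -217.8, 191.1]
tcp_rot: [-1.769, 0.789, -0.781]
contact_force: [-0.2, 1.3, -2.0]
opening: 0.667
grasp_force: 43.8
```

Run:
```python
from plan import *
pour(1.6,.3,80)
```

```text
14.85 [ 512.1 -217.8  191.1] [-1.01  0.77  1.87  1.18  1.62  1.26] 0.6665306307458757 43.78776736208238
(array([-0.176,  0.121, -0.968]), array([-0.048,  0.029, -0.009]))
mouth [ 503. -258.  176.] el -32.0
```

Call:
{"name": "step_arm", "arguments": {"moves": [[[-0.03,0.02,-0.19],[-0.01,0.005,0],0.2],[[-0.07,0.05,-0.38],[-0.02,0.01,0],0.2],[[-0.1,0.07,-0.57],[-0.03,0.02,0],0.2],[[-0.14,0.1,-0.76],[-0.04,0.025,-0.01],0.2],[[-0.176,0.12,-0.97],[-0.048,0.029,-0.01],0.2],[[-0.176,0.12,-0.97],[-0.048,0.029,-0.01],0.2]]}}

```text
clock: 15.45
eef_pos: [502.4, -212.5, 194.2]
tcp_rot: [-1.87, 0.029, -0.678]
contact_force: [-0.3, -0.0, -1.6]
opening: 0.664
grasp_force: 43.8
```

Run:
```python
from plan import *
pour(.85,.4,115)
```

```text
15.45 [ 502.4 -212.5  194.2] [-1.01  0.65  1.93  1.13  1.49  0.56] 0.6641091100343477 43.79426071420312
(array([-0.125, -0.042, -0.955]), array([ 0.025, -0.058, -0.059]))
mouth [ 501. -256.  202.] el 8.0
```

Call:
{"name": "step_arm", "arguments": {"moves": [[[-0.02,-0.01,-0.19],[0.06,-0.01,-0.02],0.2],[[-0.05,-0.015,-0.38],[0.06,-0.02,-0.03],0.2],[[-0.07,-0.02,-0.57],[0.05,-0.03,-0.04],0.2],[[-0.1,-0.03,-0.76],[0.04,-0.045,-0.05],0.2],[[-0.125,-0.04,-0.955],[0.03,-0.058,-0.06],0.2],[[-0.125,-0.04,-0.955],[0.03,-0.058,-0.06],0.2]]}}

```text
clock: 16.05
eef_pos: [502.6, -223.0, 208.6]
tcp_rot: [-2.08, -0.651, -0.346]
contact_force: [-0.2, 0.2, -0.1]
opening: 0.666
grasp_force: 43.8
```

Run:
```python
from plan import *
pour(0.1,.6,150)
```

```text
16.05 [ 502.6 -223.   208.6] [-1.    0.57  1.92  1.08  1.44 -0.1 ] 0.6660922199444215 43.77594186575152
(array([-0.119, -0.234, -0.957]), array([ 0.109, -0.011, -0.097]))
mouth [ 502. -257.  237.] el 46.0
```

Call:
{"name": "step_arm", "arguments": {"moves": [[[-0.02,-0.04,-0.19],[0.08,0,-0.06],0.2],[[-0.05,-0.09,-0.38],[0.1,0,-0.08],0.2],[[-0.07,-0.14,-0.57],[0.11,-0.01,-0.097],0.2],[[-0.1,-0.19,-0.76],[0.11,-0.01,-0.097],0.2],[[-0.12,-0.234,-0.957],[0.11,-0.01,-0.097],0.2],[[-0.12,-0.234,-0.957],[0.11,-0.01,-0.097],0.2]]}}

```text
clock: 16.65
eef_pos: [507.4, -241.4, 230.5]
tcp_rot: [-2.994, -0.963, 0.721]
contact_force: [0.5, -0.0, -0.8]
opening: 0.666
grasp_force: 43.7
```

Run:
```python
from plan import *
go(Rt(.8,1.1,pi),[500,-195,285])
a_=save('scene','s5')[70:270,100:320];w=save('wrist','w5')
cv2.imwrite('pics/p5.png',np.hstack([cv2.resize(a_,(440,400),interpolation=cv2.INTER_CUBIC),w[:,170:490]])[:,:,::-1])
```

```text
16.65 [ 507.4 -241.4  230.5] [-0.95  0.45  1.87  0.95  1.35 -0.67] 0.6658709567280268 43.73905400047079
(array([-0.117, -0.63 , -0.031]), array([ 0.295, -0.204, -0.023]))
```

View pics/p5.png

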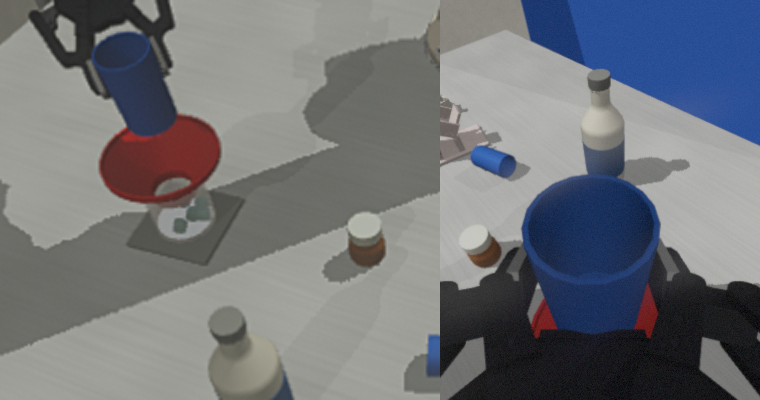

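Nothing is spilled and caps lie in the jar (left panel (190,215)), but the cup floor isn't visible from here. At the next carry pose the cup's mouth faces the scene camera, so I'll check there.

Call:
{"name": "step_arm", "arguments": {"moves": [[[-0.02,-0.12,0],[0.1,-0.04,0],0.2],[[-0.05,-0.25,-0.01],[0.15,-0.08,-0.01],0.2],[[-0.07,-0.38,-0.02],[0.2,-0.12,-0.01],0.2],[[-0.1,-0.51,-0.03],[0.25,-0.17,-0.02],0.2],[[-0.12,-0.7,-0.03],[0.295,-0.204,-0.023],0.2],[[-0.12,-0.7,-0.03],[0.295,-0.204,-0.023],0.2]]}}

```text
clock: 17.35
eef_pos: [501.4, -193.6, 287.4]
tcp_rot: [3.136, -0.414, 0.802]
contact_force: [-0.2, 1.2, 0.1]
opening: 0.665
grasp_force: 43.7
```

Run:
```python
from plan import *
s=save('scene','s6');d_=save('side','d6')
s_,R0,P0=now();m=P0+R0.apply(mt);u=proj('scene',m)[0];print(u,np.degrees(np.arcsin(R0.apply(ca)[2])))
j=proj('scene',[494,-262,40])[0];k=proj('side',[494,-262,100])[0]
def cr(im,c,h=33): x,y=map(int,c);return cv2.resize(im[y-h:y+h,x-h:x+h],(266,266),interpolation=cv2.INTER_CUBIC)
top=np.hstack([cr(s,u),cr(s,j),cr(d_,k,45)])
cv2.imwrite('pics/p6.png',np.clip(top[:,:,::-1].astype(float)*1.6,0,255))
go(Rt(.3,1.2,pi),[540,0,265])
hsv=cv2.cvtColor(s,cv2.COLOR_RGB2HSV);mk=(hsv[:,:,0]>78)&(hsv[:,:,0]<98)&(hsv[:,:,1]>90)&(hsv[:,:,2]>30)
y,x=np.nonzero(mk);print('teal px near cup',(np.hypot(x-u[0],y-u[1])<28).sum())
```

```text
[176.58789237  78.58810046] 55.4874757957395
17.45 [ 500.  -194.   284.5] [-0.63  0.13  1.87  0.46  1.12 -0.06] 0.6671490461215025 43.711604790296406
(array([-0.244, -0.06 ,  0.59 ]), array([ 0.724, -0.531,  0.429]))
teal px near cup 0[ WARN:0@5.888] global loadsave.cpp:1063 imwrite_ Unsupported depth image for selected encoder is fallbacked to CV_8U.
```

View pics/p6.png

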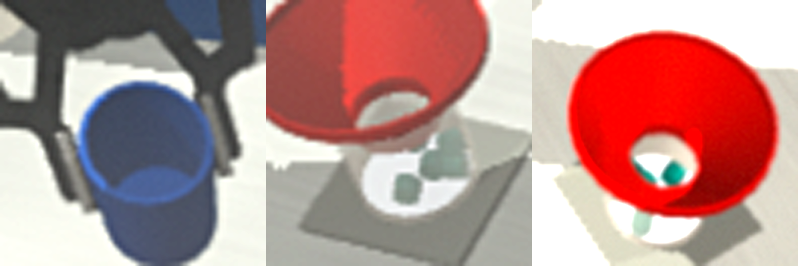

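The cup is empty, with its lighter floor visible and no teal. The funnel is clear and the caps lie in the jar, so now I carry the cup back.

Call:
{"name": "step_arm", "arguments": {"moves": [[[-0.05,-0.01,0.12],[0.14,-0.1,0.08],0.2],[[-0.1,-0.02,0.24],[0.29,-0.21,0.17],0.2],[[-0.15,-0.04,0.36],[0.43,-0.32,0.26],0.2],[[-0.2,-0.05,0.48],[0.58,-0.43,0.34],0.2],[[-0.244,-0.06,0.59],[0.724,-0.531,0.43],0.2],[[-0.244,-0.06,0.59],[0.724,-0.531,0.43],0.2]]}}

```text
clock: 18.05
eef_pos: [538.6, 0.0, 261.4]
tcp_rot: [-3.139, -0.366, 0.294]
contact_force: [0.1, -0.4, -1.8]
opening: 0.664
grasp_force: 43.7
```

Run:
```python
from plan import *
go(Rt(.05,1.2,pi),[580,130,255])
```

```text
18.05 [538.6   0.  261.4] [-0.09  0.02  2.03  0.2   0.76  1.06] 0.6636513320676719 43.72479068348184
(array([-0.115,  0.007,  0.29 ]), array([ 0.35 , -0.562,  0.17 ]))
```

Call:
{"name": "step_arm", "arguments": {"moves": [[[-0.04,0,0.1],[0.11,-0.18,0.05],0.2],[[-0.08,0,0.2],[0.23,-0.37,0.11],0.2],[[-0.115,0.007,0.29],[0.35,-0.562,0.17],0.2],[[-0.115,0.007,0.29],[0.35,-0.562,0.17],0.2],[[-0.115,0.007,0.29],[0.35,-0.562,0.17],0.2]]}}

```text
clock: 18.55
eef_pos: [580.5, 130.5, 254.2]
tcp_rot: [3.139, -0.37, 0.054]
contact_force: [-0.6, -0.4, -1.6]
opening: 0.664
grasp_force: 43.7
```

Run:
```python
from plan import *
go(RG,PGm+80*a+[0,0,25])
```

```text
18.55 [580.5 130.5 254.2] [ 0.26  0.11  1.95 -0.12  0.72  1.85] 0.6643194975059221 43.724328603129834
(array([-0.112,  0.002,  0.311]), array([ 0.063, -0.563,  0.384]))
```

Call:
{"name": "step_arm", "arguments": {"moves": [[[-0.04,0,0.1],[0.02,-0.19,0.05],0.2],[[-0.08,0,0.2],[0.04,-0.38,0.1],0.2],[[-0.11,0,0.31],[0.05,-0.56,0.2],0.2],[[-0.112,0,0.311],[0.063,-0.563,0.384],0.2],[[-0.112,0,0.311],[0.063,-0.563,0.384],0.2],[[-0.112,0,0.311],[0.063,-0.563,0.384],0.2]]}}

```text
clock: 19.15
eef_pos: [613.4, 240.6, 187.4]
tcp_rot: [-3.141, -0.37, -0.208]
contact_force: [-0.2, -0.2, -0.3]
opening: 0.664
grasp_force: 43.7
```

Run:
```python
from plan import *
# check the cup's place in the grip: predicted mouth & silhouettes
save('wrist','w7');s,R0,P0=now();C=imaging.calibration('wrist')
print(proj('',P0+R0.apply(mt),C),[(x['xy'],round(x['conf'],2)) for x in imaging.mark_of('wrist','cup_rim')][:2])
def dark(f):  # rim ellipse by blue mask
    b=cv2.imread(f);h=cv2.cvtColor(b,cv2.COLOR_BGR2HSV);m=((h[:,:,0]>105)&(h[:,:,0]<125)&(h[:,:,1]>120)&(h[:,:,2]>40)).astype(np.uint8)
    m[:,:220]=0;m[:,420:]=0;m[:120]=0
    n,l,st,ce=cv2.connectedComponentsWithStats(m);i=1+st[1:,4].argmax();return st[i],ce[i].round(1)
print(dark('pics/w3.png'),dark('pics/w5.png'),dark('pics/w7.png'))
go(RG,PGm+30*a)
```

```text
[[328.50870872 229.62442329]] [([454.9, 244.0], 0.92), ([318.3, 215.0], 0.79)]
(array([  252,   175,   138,   160, 16005], dtype=int32), array([322. , 250.2])) (array([  252,   170,   138,   165, 16840], dtype=int32), array([322.3, 251.2])) (array([  252,   175,   138,   161, 16904], dtype=int32), array([322.1, 251.1]))
19.25 [614.5 241.3 190.3] [ 0.49  0.32  1.84 -0.36  0.72  2.51] 0.6676357668496988 43.72443166561425
(array([ 0.002, -0.004, -0.001]), array([-0.271, -0.015,  0.259]))
```

The cup hasn't slipped in the grip (bounding box unchanged). I'll insert it along the leaning axis.

Call:
{"name": "step_arm", "arguments": {"moves": [[[0,0,0],[-0.09,-0.005,0.09],0.2],[[0,0,0],[-0.18,-0.01,0.18],0.2],[[0,0,0],[-0.271,-0.015,0.259],0.2],[[0,0,0],[-0.271,-0.015,0.259],0.2]]}}

```text
clock: 19.65
eef_pos: [582.2, 251.0, 120.7]
tcp_rot: [-3.14, -0.373, -0.206]
contact_force: [0.2, -0.1, -1.1]
opening: 0.668
grasp_force: 43.7
```

Run:
```python
from plan import *
go(RG,PGm)
```

```text
19.65 [582.2 251.  120.7] [ 0.54  0.39  1.93 -0.46  0.59  2.67] 0.6684541596500556 43.72819754295051
(array([ 0.004, -0.002,  0.002]), array([-0.115, -0.002,  0.075]))
```

Call:
{"name": "step_arm", "arguments": {"moves": [[[0,0,0],[-0.03,0,0.02],0.2],[[0,0,0],[-0.06,0,0.04],0.2],[[0,0,0],[-0.085,0,0.055],0.2],[[0,0,0],[-0.105,0,0.068],0.2],[[0,0,0],[-0.115,0,0.075],0.2],[[0,0,0],[-0.115,0,0.075],0.2]]}}

```text
clock: 20.25
eef_pos: [568.8, 256.5, 100.3]
tcp_rot: [-3.137, -0.377, -0.206]
contact_force: [-5.1, 1.6, 5.9]
opening: 0.667
grasp_force: 44.2
```

Run:
```python
from plan import *
go(RG,PGm)
```

```text
20.25 [568.8 256.5 100.3] [ 0.56  0.41  1.97 -0.51  0.54  2.74] 0.6670976499671728 44.21407640213147
(array([-0.001, -0.007,  0.002]), array([-0.012,  0.011,  0.006]))
```

Call:
{"name": "step_arm", "arguments": {"moves": [[[0,0,0],[-0.01,0.008,-0.005],0.2],[[0,0,0],[-0.018,0.01,-0.002],0.2],[[0,0,0],[-0.018,0.01,-0.002],0.2]]}}

```text
clock: 20.55
eef_pos: [565.5, 254.9, 99.1]
tcp_rot: [-3.137, -0.377, -0.206]
contact_force: [1.4, -0.8, 2.5]
opening: 0.664
grasp_force: 43.7
```

Run:
```python
from plan import *
go(RG,PGm);s,_,P=now();f=s['contact_force'];n=np.array([np.cos(yaw)*.796,np.sin(yaw)*.796,-.605])
print('along a',f@a,'into rest',f@n,(P-PGm)@a,(P-PGm)@n)
```

```text
20.55 [565.5 254.9  99.1] [ 0.56  0.41  1.98 -0.51  0.54  2.75] 0.6643795026313021 43.749427230795845
(array([-0.   , -0.007,  0.002]), array([0.003, 0.   , 0.006]))
along a 2.926462440573896 into rest -0.3097602312261576 -0.01855794187452564 -1.315189689011723
```

The cup is on the seat, at the original grasp pose to within 1.5 mm. Releasing now.

Call:
{"name": "step_arm", "arguments": {"moves": [[[0,0,0],[0,0,0.005],0.5],[[0,0,0],[0,0,0.005],0.7],[[0,0,0],[0,0,0],1],[[0,0,0],[0,0,0],1],[[0,0,0],[0,0,0],1],[[0,0,0],[0,0,0],1],[[0,0,0],[0,0,0],1]]}}

```text
clock: 21.25
eef_pos: [565.1, 254.9, 98.8]
tcp_rot: [-3.137, -0.376, -0.206]
contact_force: [-0.0, -0.1, 0.1]
opening: 1.004
grasp_force: 0.0
```

Call:
{"name": "step_arm", "arguments": {"moves": [[[0,0,0],[0,0,-0.1],1],[[0,0,0],[0,0,-0.25],1],[[0,0,0],[0,0,-0.4],1],[[0,0,0],[0,0,-0.4],1],[[0,0,0],[0,0,-0.4],1]]}}

```text
clock: 21.75
eef_pos: [536.5, 260.9, 173.8]
tcp_rot: [-3.136, -0.377, -0.206]
contact_force: [0.8, -0.4, -0.0]
opening: 1.0
grasp_force: 0.0
```

Run:
```python
from plan import *
s,R0,P0=now();print(s['clock'],P0,s['opening'],s['contact_force'])
f2=save('side','d8');
for c in('side','scene','wrist'):
    if c!='side': im=save(c,c+'8')
    for n in('cup','cup_rim'): print(c,n,[(np.round(x['xy']).tolist(),round(x['conf'],2)) for x in imaging.mark_of(c,n)][:4])
C=imaging.calibration('wrist');print('expected',[proj(c,np.array([seat,seat+95*a])).round(0).tolist() for c in('side','scene','wrist')])
# blue silhouette IoU vs the cup model
def hull(C):
    y=np.array([-np.sin(yaw),np.cos(yaw),0]);x=np.cross(y,a);t=np.linspace(0,2*np.pi,60)
    return cv2.convexHull(proj('',np.array([seat+h*a+rr*(np.cos(q)*x+np.sin(q)*y) for h,rr in((0,27.5),(95,29)) for q in t]),C).astype(np.int32))
for c,f in(('scene','scene0'),('scene','scene8'),('side','side0'),('side','d8'),('wrist','wrist8')):
    b=cv2.imread(f'pics/{f}.png');h=cv2.cvtColor(b,cv2.COLOR_BGR2HSV);m=(h[:,:,0]>103)&(h[:,:,0]<126)&(h[:,:,1]>110)
    hu=hull(imaging.calibration(c));M=np.zeros(m.shape,np.uint8);cv2.fillPoly(M,[hu],1)
    big=cv2.dilate(M,np.ones((13,13)))>0;mm=m&big;print(c,f,'IoU',round((mm&(M>0)).sum()/(mm|(M>0)).sum(),2))
b0=cv2.imread('pics/scene0.png').astype(int);b1=cv2.imread('pics/scene8.png').astype(int)
for n,X in(('bottle',[706,-33,80]),('pot',[457,-31,25]),('rack',[511,417,40])):
    u,v=proj('scene',X)[0].astype(int);print(n,np.abs(b0-b1)[v-15:v+15,u-12:u+12].mean())
```

```text
21.75 [536.45772263 260.87264209 173.79468341] 1.000381253124418 [ 0.7627923  -0.41533664 -0.02300232]
side cup [([300.0, 167.0], 0.9), ([320.0, 195.0], 0.83), ([221.0, 184.0], 0.74)]
side cup_rim [([341.0, 204.0], 0.86), ([319.0, 140.0], 0.68), ([265.0, 193.0], 0.61)]
scene cup [([437.0, 177.0], 0.85), ([399.0, 241.0], 0.73), ([348.0, 248.0], 0.69), ([280.0, 197.0], 0.56)]
scene cup_rim [([391.0, 196.0], 0.97), ([312.0, 244.0], 0.93), ([390.0, 244.0], 0.77), ([390.0, 242.0], 0.46)]
wrist cup [([404.0, 210.0], 0.93), ([324.0, 252.0], 0.92), ([583.0, 252.0], 0.72), ([532.0, 61.0], 0.21)]
wrist cup_rim [([322.0, 174.0], 0.88), ([460.0, 172.0], 0.65)]
expected [[[298.0, 164.0], [317.0, 140.0]], [[399.0, 240.0], [392.0, 241.0]], [[325.0, 256.0], [326.0, 182.0]]]
scene scene0 IoU 0.39
scene scene8 IoU 0.54
side side0 IoU 0.7
side d8 IoU 0.73
wrist wrist8 IoU 0.81
bottle 4.839351851851852
pot 9.810185185185185
rack 17.67962962962963
```

The cup is back where the model expects it. I'll retreat clear and check the bystanders.

Call:
{"name": "step_arm", "arguments": {"moves": [[[0,0,0],[0,0,-0.25],1],[[0,0,0],[0.1,0,-0.5],1],[[0,0,0],[-0.2,0,-0.75],1],[[0,0,0],[-0.4,0,-0.75],1],[[0,0,0],[-0.4,0,-0.75],1]]}}

```text
clock: 22.7
eef_pos: [406.4, 286.5, 283.6]
tcp_rot: [-3.137, -0.376, -0.206]
contact_force: [0.1, 0.1, -0.6]
opening: 0.999
grasp_force: 0.0
```

Run:
```python
from plan import *
s,R0,P0=now();print(s['clock'],P0)
save('scene','s9')
for n in('bottle','pot','rack','stand_rim_home','cup_rim'): print(n,[(np.round(x['xy']).tolist(),round(x['conf'],2)) for x in imaging.mark_of('scene',n)][:3])
b0=cv2.imread('pics/scene0.png',0);b1=cv2.imread('pics/s9.png',0)
for n,X in(('bottle',[706,-33,80]),('pot',[457,-31,25]),('rack',[511,417,40]),('cup',seat+60*a)):
    u,v=proj('scene',X)[0].astype(int);t=b0[v-14:v+14,u-12:u+12];r_=cv2.matchTemplate(b1[v-24:v+24,u-22:u+22],t,cv2.TM_CCOEFF_NORMED);_,mx,_,l=cv2.minMaxLoc(r_);print(n,round(mx,2),np.array(l)-10)
h=cv2.cvtColor(cv2.imread('pics/s9.png'),cv2.COLOR_BGR2HSV)
u,v=proj('scene',seat+40*a)[0].astype(int);w=h[v-14:v+14,u-14:u+14];print('teal in cup',((w[:,:,0]>78)&(w[:,:,0]<98)&(w[:,:,1]>90)).sum())
```

```text
22.7 [406.41019136 286.45710452 283.59651161]
bottle [([234.0, 282.0], 0.82), ([282.0, 195.0], 0.46), ([393.0, 255.0], 0.21)]
pot [([282.0, 196.0], 0.87)]
rack [([466.0, 276.0], 0.87)]
stand_rim_home [([231.0, 279.0], 0.28)]
cup_rim [([311.0, 246.0], 0.86), ([390.0, 197.0], 0.75), ([395.0, 245.0], 0.64)]
bottle 1.0 [0 0]
pot 0.85 [0 0]
rack 0.62 [0 0]
cup 0.87 [0 0]
teal in cup 0
```

Everything is in place, so I'm handing in.

```bash
python3 -c "
from rig import r
print(r.sign_off())"
```

```text
the job is handed in; nothing more can be done
None
```

I poured the caps through the funnel into the jar, put the empty cup back in its leaning stand, and handed the job in at about 23 s; the bottle, pot and rack hadn't moved. I saw four caps in the jar rather than counting all six, but the cup and funnel were clear and I saw none on the bench.

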